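# Load the flagged sample jar into the sampler

## Task

Load the red-capped jar into the sampler: push it clear of the touching row, then slide it, standing on the deck, fully home in the one free bay (the bay with the lit green lamp), without disturbing the other jars or the rest of the bench; the glass is thin, so push it gently and do not grip or lift it. Then slide the needle arm along its track until the needle stands over the middle of that jar's cap. Last of all, press the green start key right down and let it come up.

Things in the scene. Friction and masses are not known exactly. Their poses are not given: they have to be found in the camera images.
- deck: The sampler: flat blue deck, 500 mm deep (x), 640 mm wide (y), its top 40 mm above the bench. Origin on the bench under the deck's centre, x away from the robot, y to its left. Along its far side (x from +135 mm) a housing rises 55 mm above the deck. A white comb on it makes three bays centred at x = +40 mm, y = -40, +40 and +120 mm; two hold jars, one is free.
- bay_lamp: Lit green lamp (16 mm) on the back stop of the free bay. Origin: the bay's centre on the deck top, 37 mm nearer than the lens, axes as the deck's; a jar fully home has its centre there. Bay: 62 mm wide, open to the robot; dividers 18 mm thick, 16 mm high, their round noses ending 23 mm before the centre; back stop 20 mm high, 29 mm beyond the centre.
- red_jar: The jar to load: upright cylinder of thin amber glass, 56 mm across, 56 mm high with its red cap (52 mm wide, 14 mm high, white septum in the middle), about 0.2 kg. Origin at the centre of its underside, z up. It is one of a straight touching row of four equal jars (56.4 mm between centres) roughly along the deck's y, on its near part.
- jar_a: Jar like the red one but with a black cap, in the row. Not to be disturbed.
- jar_b: Jar like the red one but with a blue cap, in the row. Not to be disturbed.
- jar_c: Jar like the red one but with a black cap, in the row. Not to be disturbed.
- bay_jar_a: Jar like the red one but with a black cap, standing in a bay. Not to be disturbed.
- bay_jar_b: Jar like the red one but with a black cap, standing in a bay. Not to be disturbed.
- gantry (a joint): Needle arm's position along its track (m): 0 at the right end stop (needle at deck y = -200 mm), growing towards the deck's +y, up to 0.36. It slides by hand with about 3 N and stays where it is left. It is parked near the right end.
- needle (a point): Tip of the needle under the arm's head, 72 mm above the deck top (16 mm above the jar caps); it travels along the line of the bay centres. The arm's head is 36 x 36 mm, from 90 to 146 mm above the deck top, with a beam 30 mm wide behind it (to +x).
- gantry_grip (a point): Black thumb grip standing on top of the arm's head, straight above the needle: 26 mm (x) by 18 mm (y), 45 mm tall, from 146 to 191 mm above the deck top. This point is inside it, 174 mm above the deck top.
- start (a joint): Start key's travel (m): 0 up, 0.006 right down; it springs back, and about 5 N hold it right down.
- start_top (a point): Centre of the top of the green start key, 26 mm in diameter, on a small grey housing at the deck's near left; it is pressed straight down.
- tube_rack: Aluminium tube rack, 150 x 74 mm, 91 mm high with its tubes, on the deck's near right. Origin under its centre. Not to be disturbed.
- tip_box: Blue box of pipette tips, 85 x 122 mm, 60 mm high, on the bench right of the deck. Origin under its centre. Not to be disturbed.
- beaker: Glass beaker, 72 mm in diameter, 85 mm high, on the bench left of the deck. Origin under its centre. Not to be disturbed.
Things that resemble listed ones, but are neither listed nor needed, are in the scene too. What is shaped like the red_jar but turquoise or yellow is not meant.

How it is judged:
On the way, in this order (a step that is already met when the one before it is completed fails the run):
1. the red-capped jar stands at least 10 mm clear of every other jar of the row (horizontal distance between red_jar and jar_a above 0.066 m and horizontal distance between red_jar and jar_b above 0.066 m and horizontal distance between red_jar and jar_c above 0.066 m), for 0.1 s.
2. the red-capped jar is home in the free bay (horizontal distance between red_jar and bay_lamp below 0.006 m and linear speed of red_jar below 0.02 m/s), for 0.2 s.
3. the needle stands still over the middle of the red cap (horizontal distance between needle and red_jar below 0.007 m and velocity of joint gantry between -0.01 and 0.01 m/s), for 0.2 s.
4. the start key is pressed right down (value of joint start above 0.0045 m), for 0.04 s.
At the end, for the whole second after the job is handed in: The red-capped jar stands upright on the deck in the free bay, its centre within 6 mm of the bay's centre (against the back stop), at rest; the needle is within 7 mm, seen from above, of the middle of its cap; the start key is up again; the other five jars stand within 8 mm of where they were (horizontal distance between red_jar and bay_lamp below 0.006 m and z of red_jar in the frame of bay_lamp below 0.003 m and angle between red_jar's own z axis and vertical below 0.05 rad and linear speed of red_jar below 0.01 m/s and horizontal distance between needle and red_jar below 0.007 m and value of joint start below 0.002 m and distance of each of jar_a, jar_b, jar_c, bay_jar_a, bay_jar_b from where it was at the start of the episode below 0.008 m); the robot touches nothing.
It fails at once if another jar of the row or in a bay moves more than 8 mm (distance of any of jar_a, jar_b, jar_c, bay_jar_a, bay_jar_b from where it was at the start of the episode above 0.008 m).
It fails at once if the red-capped jar is lifted more than 6 mm off the deck or tipped more than 15 degrees (z of red_jar in the frame of bay_lamp above 0.006 m or angle between red_jar's own z axis and vertical above 0.26 rad).
It fails at once if the red-capped jar is gripped or pushed with more than 20 N (contact force between the fingers and red_jar above 20 N).
It fails at once if the start key is pressed while the needle is not over the red cap (value of joint start above 0.003 m and horizontal distance between needle and red_jar above 0.01 m).
It fails at once if the tube rack, tip box or beaker is shifted more than 20 mm (distance of any of tube_rack, tip_box, beaker from where it was at the start of the episode above 0.02 m).
It also fails if it takes over 72 s, if anything falls off the work surface, if the arm or the gripper's body presses on something with over 40 N, if the wrist force passes 120 N, or if a joint passes its speed limit or range.

## Robot

A 6-joint arm with a two-finger parallel gripper is mounted at the origin on the work surface. World frame = base frame: x ahead of the robot, y to its left, z up, the work surface at z = 0. Lengths are in m, angles in rad, forces in N, time in s.
With the tool pointing down it reaches from about 0.325 to 0.775 m from the base axis. Payload 5.5 kg.
Tool frame: the origin (TCP) lies midway between the tips of the shut fingers; the grasp point (between the pads) lies 19 mm behind it; z points along the fingers, y is the line along which they close (so a half turn about z gives the same grasp; the last joint's range is limited). The gripper opens to 85 mm and grips with 20 to 120 N. Pads are 22 mm wide; open, the fingers measure 114 mm over their backs; the gripper's body (76 mm by 85 mm) begins 54 mm behind the grasp point. The pads swing forward as they close: fully open they stand 13 mm farther back than shut.
Start: joints at [1.081, 0.091, 1.231, -0, 1.82, -0.057], TCP at [0.252, 0.545, 0.231] pointing down, gripper open.
Joint ranges: [-2.87, 2.87], [-0.86, 2.18], [0.17, 2.46], [-1.51, 4.65], [0.06, 2.69], [-2.65, 2.65]. Speed limits (rad/s): [2.57, 2.57, 3.01, 3.14, 3.14, 3.14].

## Interface

Orientations are given as a unit quaternion [x, y, z, w].
In Python, from bench import bot, vision, order gives the robot as it stands. The module is installed in compiled form; this text tells all that it offers.
- The arm moves only by the tool move_arm, never from a script. Its argument "deltas" is a list of rows, each a list of 2 entries, a list of its own where there are three numbers: the shift along the world's x, y, z in m, then the turn about the world's z in degrees. In form: [[[dx, dy, dz], roll], ...]. A call has 1 to 10 rows; each row is the pose to reach, as a shift and turn from the pose commanded when the call began; what a row does not reach only later rows make up. A row lasts 1/10 s, in which the tool goes at most 50 mm and 8.59 degrees, less where a joint would pass 70% of its speed; a pose out of reach is approached as far as the arm can. A call with a gripper value outside its range is refused whole. "fingers" is the finger opening in m, from 0 to 0.0854, set as the call begins (left out, the last holds). The fingers move at their own pace and stop on an object; "grip_force" is the grip in N (left out, the last holds). Time passes only in rows, so rows that repeat a pose let the fingers close. It gives the time, the measured TCP pose, the force, the opening and the grip force at its end, in the units of the state.
- bot.read_state(): the state, without advancing time (a new reading comes with each control period).
- vision.capture(name): name is "scene" or "top" or "wrist"; returns a dict with "color" (480x640x3 uint8, red, green, blue), "fx", "fy", "cx", "cy" (pixels), "cam_to_world" (4x4, takes a point from camera to world coordinates). Camera axes: x right, y down, z forward; pixel columns grow to the right and rows downward; lengths in m; the calibration is good to about 2 mm. A picture is of the moment at which its call begins. There is no depth.
- order.finish_job(): hands the job in; it is judged then, once.
The state is a dict: "clock": time; "joints": joint angles; "dq": joint speeds; "tau": joint torques, N m; "position": TCP position; "tcp_rot": TCP orientation; "wrist_force": force on the tool from outside, world axes, zero at the start; "torque": the same for the moment, N m; "finger_gap": finger opening in m; "grasp_force": force on a finger pad.
Only numpy, scipy, OpenCV 4.12 (cv2) and the standard library are available. Lean on these libraries where they do the work, as an engineer would, in place of code of your own. Each camera call takes 0.05 s, during which the arm holds its last target. There are 200 camera calls.

## Working session

There is one attempt and no reset: what is moved stays moved. The work goes in short steps, Python scripts to look and compute and a tool call to move; the robot and the scene stay as the last step left them, time stands still between calls to the robot, and variables do not carry over. Pictures are saved under pics/ and viewed, at most 10 in all, crops included, and the job is handed in when it is done.

Besides the shell and the picture viewer there is one more tool, called as name(argument=value, ...) on one line, values as JSON. move_arm: Moves the arm, as the interface text tells. Its arguments: {"type":"object","properties":{"deltas":{"type":"array"},"fingers":{"type":"number"},"grip_force":{"type":"number"}},"required":["deltas"]}

```bash
mkdir -p pics
cat > h.py <<'E'
import numpy as np, cv2
from bench import bot, vision, order
def cap(n,f=None):
    d=vision.capture(n)
    if f: cv2.imwrite('pics/'+f,d['color'][:,:,::-1])
    return d
def ray(d,u,v):
    T=np.array(d['cam_to_world']);r=T[:3,:3]@np.array([(u-d['cx'])/d['fx'],(v-d['cy'])/d['fy'],1.]);return T[:3,3],r
def plane(d,u,v,z):
    o,r=ray(d,u,v);return o+r*(z-o[2])/r[2]
def tri(a,ua,b,ub):
    o1,r1=ray(a,*ua);o2,r2=ray(b,*ub)
    s=np.linalg.lstsq(np.c_[r1,-r2],o2-o1,rcond=None)[0]
    p,q=o1+s[0]*r1,o2+s[1]*r2
    return (p+q)/2,np.linalg.norm(p-q)
def blobs(d,lo,hi,amin=30):
    h=cv2.cvtColor(d['color'],cv2.COLOR_RGB2HSV)
    m=cv2.inRange(h,np.array(lo),np.array(hi))
    n,l,s,c=cv2.connectedComponentsWithStats(m)
    return [(np.round(c[i],1).tolist(),s[i].tolist()) for i in range(1,n) if s[i][4]>=amin]
E
python3 - <<'E'
from h import *
a=cap('top','top1.png');b=cap('scene','scene1.png')
for d in(a,b): print(np.round(d['cam_to_world'],3).tolist(),d['fx'],d['cx'],d['cy'])
print(bot.read_state())
E
```

```text
[[-0.022, -0.994, 0.107, 0.377], [-1.0, 0.021, -0.012, 0.005], [0.009, -0.108, -0.994, 1.124], [0.0, 0.0, 0.0, 1.0]] 460.0761322441259 318.31709743065784 248.50760162487845
[[-0.417, 0.754, -0.507, 1.06], [0.909, 0.347, -0.232, 0.268], [0.001, -0.558, -0.83, 1.06], [0.0, 0.0, 0.0, 1.0]] 469.4515904882233 316.7484615371314 241.04603634403065
{'clock': 0.1, 'joints': array([ 1.08127239e+00,  9.18019985e-02,  1.23179380e+00,  2.64097535e-06,
        1.81979540e+00, -5.66945196e-02]), 'dq': array([ 0.00043896, -0.00188397, -0.00268571, -0.00157839, -0.00053134,
       -0.00078043]), 'tau': array([ 2.96659608e-03, -4.60220075e+01, -4.19214642e+01, -5.50943662e-05,
        1.07531034e-02, -2.34524907e-05]), 'position': array([0.25154091, 0.54444251, 0.2302369 ]), 'tcp_rot': array([ 2.14728947e-01,  9.76673267e-01, -8.65597267e-04, -2.43790397e-04]), 'wrist_force': array([ 0.29278178, -0.4318206 ,  1.04757871]), 'torque': array([-0.0361572 , -0.03472233,  0.0435172 ]), 'grasp_force': 0.0, 'finger_gap': 0.08520615143676746}
```

View pics/top1.png

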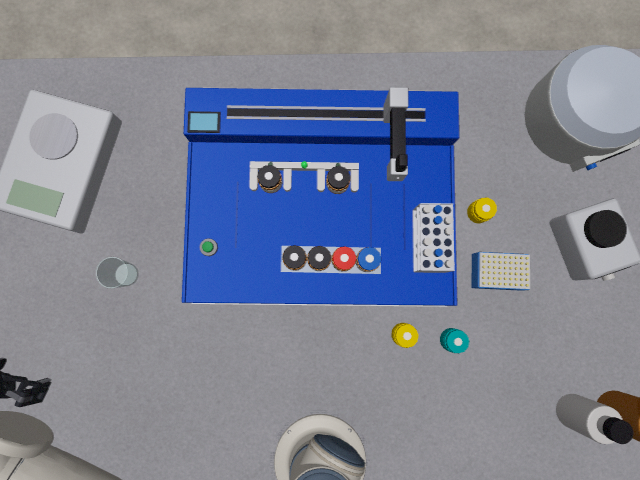

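View pics/scene1.png

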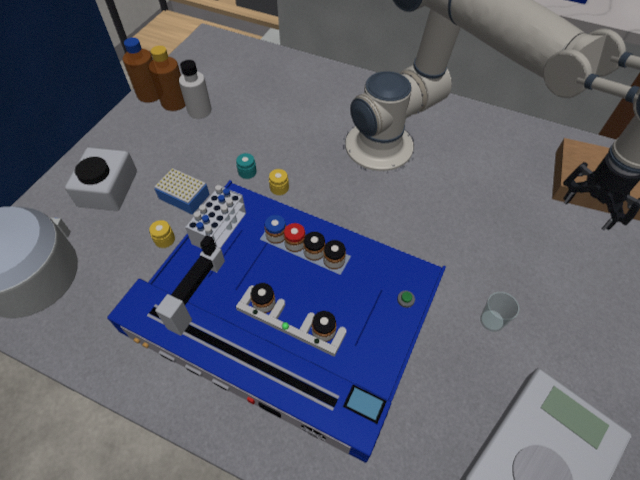

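The red-capped jar is at top (344,258) and scene (294,232). Lookalikes in the top view: blue cap (370,259), black caps (294,257) and (319,257), yellow jars (405,336) and (485,209), turquoise jar (455,341). The free bay is the middle one, lamp at top (304,165) and scene (285,325). The grip is near top (402,160) and the start key at (208,247).

Run:
```python
from h import *
a=cap('top');b=cap('scene')
for n,d in(('top',a),('scene',b)):
    print(n,'red',blobs(d,(0,150,120),(8,255,255)),'\n green',blobs(d,(50,120,80),(75,255,255),10))
    print(' white',[(c,s[2:]) for c,s in blobs(d,(0,0,170),(180,60,255),15) if s[4]<150])
c=np.concatenate([cv2.resize(a['color'][140:290,270:430],(640,600),interpolation=2)])
e=cv2.resize(b['color'][210:360,190:350],(640,600),interpolation=2)
o=np.concatenate([c,e],1)
cv2.imwrite('pics/crop1.png',cv2.resize(o,(800,375))[:,:,::-1])
```

```text
top red [([343.8, 258.0], [332, 247, 24, 23, 355])] 
 green [([303.6, 164.6], [301, 162, 6, 7, 32]), ([207.2, 246.4], [202, 242, 11, 10, 88])]
 white [([415.5, 108.5], [18, 2, 34]), ([415.0, 119.5], [19, 2, 38]), ([395.9, 168.1], [17, 15, 95]), ([350.1, 165.3], [19, 6, 99]), ([268.3, 175.2], [8, 8, 46]), ([338.4, 176.3], [8, 8, 48]), ([486.0, 207.8], [7, 7, 41]), ([283.5, 248.2], [6, 8, 24]), ([306.5, 248.2], [13, 8, 50]), ([331.6, 248.9], [13, 8, 46]), ([356.3, 249.7], [11, 8, 38]), ([378.7, 249.3], [5, 5, 15]), ([293.6, 256.4], [8, 8, 49]), ([318.9, 257.0], [8, 7, 46]), ([344.2, 257.4], [8, 8, 51]), ([369.2, 258.0], [8, 7, 48]), ([610.1, 276.2], [8, 5, 30]), ([429.7, 305.9], [31, 2, 35]), ([407.0, 335.7], [7, 8, 42]), ([457.8, 341.4], [8, 8, 48]), ([4.6, 448.0], [14, 14, 117]), ([335.1, 461.9], [34, 21, 117]), ([319.6, 460.6], [15, 9, 52]), ([3.5, 475.2], [10, 9, 62]), ([20.5, 476.1], [26, 10, 142])]
scene red [([293.8, 231.8], [284, 224, 20, 16, 211])] 
 green [([406.6, 296.3], [402, 292, 10, 10, 71]), ([285.0, 325.4], [283, 323, 6, 6, 30])]
 white [([277.8, 175.0], [6, 5, 20]), ([215.6, 202.8], [7, 5, 16]), ([237.6, 206.6], [7, 9, 28]), ([210.1, 209.5], [8, 7, 21]), ([218.2, 212.5], [6, 6, 21]), ([239.4, 215.4], [7, 10, 37]), ([213.5, 220.9], [13, 11, 34]), ([220.5, 229.3], [14, 18, 79]), ([274.5, 222.3], [6, 5, 23]), ([158.6, 227.3], [6, 6, 24]), ([222.9, 237.3], [16, 18, 99]), ([293.9, 230.6], [7, 6, 30]), ([314.0, 239.0], [5, 5, 21]), ([334.4, 247.8], [6, 5, 23]), ([6.9, 264.6], [17, 18, 76]), ([261.4, 291.8], [6, 5, 27]), ([280.4, 303.9], [5, 9, 17]), ([263.4, 317.0], [9, 7, 17]), ([323.7, 320.5], [7, 6, 34]), ([274.6, 322.8], [12, 7, 17]), ([297.2, 332.8], [14, 9, 32]), ([308.9, 337.8], [9, 7, 25])]
```

View pics/crop1.png

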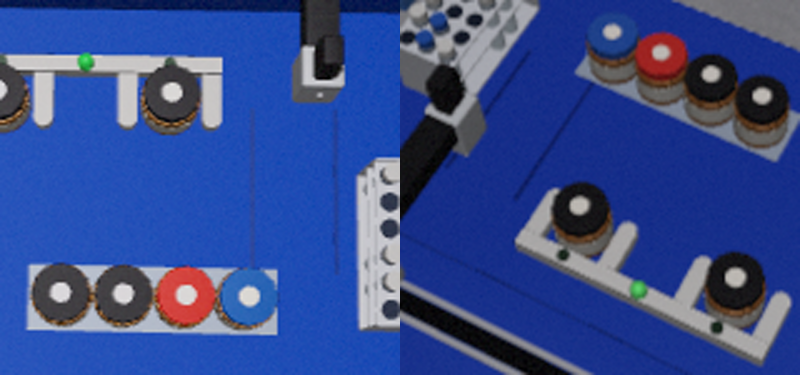

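The close crop confirms the choice: the red cap sits third from the left in the row, with the blue one on its right. The lit lamp is on the middle bay and the thumb grip is on the arm head.

Run:
```python
from h import *
a=cap('top');b=cap('scene')
P={'ja':((293.6,256.4),(334.4,247.8)),'jc':((318.9,257),(314,239)),'red':((344.2,257.4),(293.9,230.6)),'blue':((369.2,258),(274.5,222.3)),
'lamp':((303.6,164.6),(285,325.4)),'key':((207.2,246.4),(406.6,296.3)),'bayL':((268.3,175.2),(323.7,320.5)),'bayR':((338.4,176.3),(261.4,291.8)),'gripapprox':((401,160),(208,242))}
Q={}
for k,(u,v) in P.items():
    p,e=tri(a,u,b,v);Q[k]=p;print(k,np.round(p,4),'err',round(e,4))
# same height planes
for k,z in dict(ja=.096,jc=.096,red=.096,blue=.096,bayL=.096,bayR=.096).items():
    print(k,np.round(plane(a,*P[k][0],z)[:2],4),np.round(plane(b,*P[k][1],z)[:2],4))
d=Q['bayL']-Q['bayR'];print('yaw deg',np.degrees(np.arctan2(-d[0],d[1])),np.linalg.norm(d))
d=Q['ja']-Q['blue'];print('row yaw',np.degrees(np.arctan2(-d[0],d[1])),np.linalg.norm(d))
print('bay ctr',(Q['bayL']+Q['bayR'])/2)
```

```text
ja [0.4714 0.0474 0.0974] err 0.0023
jc [ 0.4688 -0.009   0.0975] err 0.002
red [ 0.4667 -0.0656  0.0974] err 0.0018
blue [ 0.4642 -0.1216  0.0974] err 0.0019
lamp [0.6919 0.0216 0.0639] err 0.0027
key [0.5024 0.2495 0.0587] err 0.0019
bayL [0.6583 0.1023 0.0979] err 0.0018
bayR [ 0.6528 -0.0574  0.0974] err 0.0017
gripapprox [ 0.6493 -0.1758  0.2251] err 0.0002
ja [0.4711 0.0486] [0.471 0.046]
jc [ 0.4686 -0.0081] [ 0.4682 -0.0103]
red [ 0.4665 -0.0648] [ 0.4662 -0.0669]
blue [ 0.464  -0.1209] [ 0.4636 -0.1231]
bayL [0.6585 0.1033] [0.6578 0.1012]
bayR [ 0.6529 -0.0567] [ 0.6525 -0.0587]
yaw deg -1.9613590250362825 0.15985941473626264
row yaw -2.4350888982397834 0.16921256795271158
bay ctr [0.6555619  0.02245275 0.09766649]
```

move_arm(deltas=[[[0.155, -0.608, 0], 22.4], [[0.155, -0.608, 0], 22.4], [[0.155, -0.608, 0], 22.4], [[0.155, -0.608, 0], 22.4], [[0.155, -0.608, 0], 22.4], [[0.155, -0.608, 0], 22.4], [[0.155, -0.608, 0], 22.4], [[0.155, -0.608, 0], 22.4], [[0.155, -0.608, 0], 22.4], [[0.155, -0.608, 0], 22.4]], fingers=0.02, grip_force=20)

```text
clock: 1.3
position: [0.3751, 0.0583, 0.2316]
tcp_rot: [0.021, 1.0, 0.0, 0.001]
wrist_force: [0.9, -0.3, 0.1]
finger_gap: 0.0197
grasp_force: 0.0
```

move_arm(deltas=[[[0.031, -0.123, 0], 0], [[0.031, -0.123, 0], 0], [[0.031, -0.123, 0], 0], [[0.031, -0.123, -0.04], 0], [[0.031, -0.123, -0.08], 0], [[0.031, -0.123, -0.11], 0], [[0.031, -0.123, -0.11], 0]])

```text
clock: 2.0
position: [0.4036, -0.0624, 0.1165]
tcp_rot: [0.021, 1.0, 0.001, -0.004]
wrist_force: [-0.2, 0.7, -0.3]
finger_gap: 0.0198
grasp_force: 0.0
```

Run:
```python
from h import *
s=bot.read_state();print(s['position'],s['tcp_rot'],s['wrist_force'])
d=cap('wrist','w1.png');print(np.round(d['cam_to_world'],3).tolist(),d['fx'],d['cx'],d['cy'])
print(blobs(d,(0,150,100),(8,255,255)),[x for x in blobs(d,(0,0,170),(180,60,255),15)])
```

```text
[ 0.40362537 -0.06235869  0.11648043] [ 2.11196271e-02  9.99767899e-01  9.18600368e-04 -4.15520347e-03] [-0.15062539  0.7382977  -0.28091319]
[[0.042, 0.963, 0.267, 0.335], [0.999, -0.041, -0.01, -0.061], [0.001, 0.267, -0.964, 0.26], [0.0, 0.0, 0.0, 1.0]] 358.27076838852224 318.632737503905 238.24466689431745
[([318.3, 370.2], [282, 337, 74, 70, 3177])] [([345.4, 94.3], [0, 0, 640, 180, 96759]), ([67.1, 7.2], [66, 4, 4, 7, 19]), ([618.1, 18.5], [615, 15, 7, 8, 35]), ([632.7, 24.3], [628, 22, 9, 5, 29]), ([623.5, 30.9], [619, 27, 10, 9, 59]), ([636.2, 40.2], [632, 33, 8, 15, 81]), ([31.0, 55.2], [13, 36, 36, 39, 1060]), ([323.3, 182.6], [0, 178, 640, 10, 2898]), ([210.4, 306.2], [186, 297, 76, 36, 925]), ([318.0, 300.3], [296, 297, 46, 11, 323]), ([465.9, 304.9], [376, 297, 163, 33, 1954]), ([58.3, 349.1], [22, 308, 65, 97, 2285]), ([280.5, 326.5], [274, 323, 10, 10, 53]), ([357.1, 326.3], [354, 322, 10, 12, 64]), ([17.7, 383.9], [0, 341, 40, 92, 1721]), ([320.0, 393.3], [304, 379, 33, 29, 762]), ([539.5, 383.4], [531, 380, 16, 10, 64])]
```

View pics/w1.png

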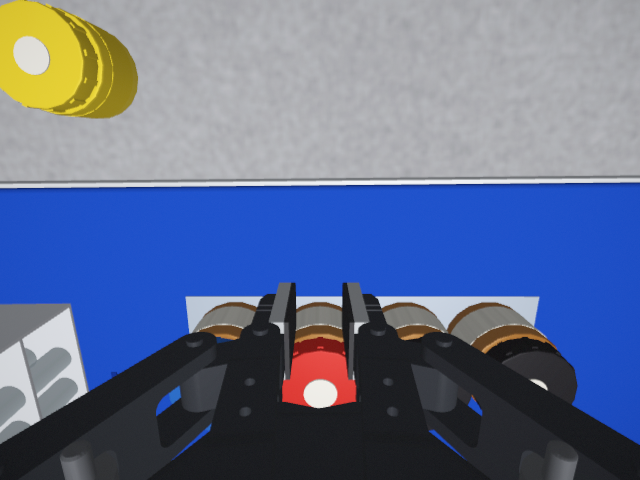

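The tool is centred behind red, with the septum at (320,393) between the fingers. The knuckle links reach about ±43 mm wide only about 27 mm above the TCP, so they would hit the row neighbours. I'll turn the tool 90° instead, straddle the jar along x without gripping, and push with the rear pad.

move_arm(deltas=[[[0, 0, 0.04], 0], [[0, 0, 0.08], -8], [[0.06, -0.0025, 0.08], -90], [[0.06, -0.0025, 0.08], -90], [[0.06, -0.0025, 0.08], -90], [[0.06, -0.0025, 0.08], -90], [[0.06, -0.0025, 0.08], -90], [[0.06, -0.0025, 0.08], -90], [[0.06, -0.0025, 0.08], -90], [[0.06, -0.0025, 0.08], -90]], fingers=0.085)

```text
clock: 3.05
position: [0.4671, -0.0653, 0.2046]
tcp_rot: [0.639, 0.769, 0.001, 0.002]
wrist_force: [-0.1, 0.1, 0.7]
finger_gap: 0.085
grasp_force: 0.0
```

move_arm(deltas=[[[0, 0, 0], -8], [[0, 0, 0], -13.3], [[0, 0, 0], -13.3], [[0, 0, 0], -13.3], [[0, 0, 0], -13.3]])

```text
clock: 3.55
position: [0.4665, -0.0653, 0.2024]
tcp_rot: [0.721, 0.693, 0.0, 0.001]
wrist_force: [0.4, 0.2, -0.6]
finger_gap: 0.0849
grasp_force: 0.0
```

Run:
```python
from h import *
s=bot.read_state();print(s['clock'],s['position'],s['tcp_rot'],s['wrist_force'],s['finger_gap'])
d=cap('wrist','w2.png');print(np.round(d['cam_to_world'],3).tolist())
r=[x for x in blobs(d,(0,0,170),(180,60,255),100)];print(r)
for c,q in r: print(plane(d,*c,.0965).round(4))
```

```text
3.55 [ 0.46649276 -0.0653086   0.20241384] [7.21365529e-01 6.92554089e-01 4.36716709e-04 6.45537850e-04] [ 0.42253683  0.17472301 -0.59710794] 0.08487759415566737
[[0.999, -0.04, -0.009, 0.468], [-0.04, -0.961, -0.275, 0.003], [0.003, 0.275, -0.962, 0.345], [0.0, 0.0, 0.0, 1.0]]
[([123.3, 213.3], [21, 0, 187, 366, 30057]), ([626.3, 46.4], [607, 0, 33, 95, 1703]), ([120.2, 18.0], [115, 8, 10, 21, 111]), ([578.5, 40.1], [542, 26, 74, 29, 1883]), ([152.8, 40.3], [139, 28, 26, 25, 191]), ([282.2, 37.8], [279, 31, 12, 24, 117]), ([355.9, 37.6], [348, 31, 12, 23, 112]), ([56.9, 49.6], [50, 40, 12, 19, 102]), ([319.1, 63.0], [305, 48, 29, 31, 709]), ([68.4, 87.3], [53, 57, 31, 66, 779]), ([288.5, 111.7], [280, 81, 30, 61, 625]), ([348.9, 111.9], [329, 82, 30, 59, 617]), ([29.7, 94.8], [19, 86, 25, 16, 130]), ([92.8, 114.9], [85, 101, 21, 24, 217]), ([607.0, 143.6], [591, 104, 34, 82, 1426]), ([319.0, 154.5], [306, 141, 27, 28, 583]), ([559.1, 153.4], [525, 142, 69, 24, 1511]), ([288.3, 191.4], [282, 165, 22, 54, 419]), ([348.8, 191.6], [333, 167, 23, 50, 421]), ([581.0, 214.0], [569, 202, 2
[... 690 characters left out ...]
[0.4487 0.0628 0.0965]
[0.4945 0.0611 0.0965]
[0.3073 0.0618 0.0965]
[0.471  0.0476 0.0965]
[0.3094 0.0398 0.0965]
[0.4498 0.0193 0.0965]
[0.4894 0.0176 0.0965]
[0.2834 0.0364 0.0965]
[0.3215 0.0225 0.0965]
[ 0.6624 -0.0095  0.0965]
[ 0.4687 -0.0088  0.0965]
[ 0.6311 -0.0147  0.0965]
[ 0.4464 -0.0329  0.0965]
[ 0.4884 -0.0348  0.0965]
[ 0.6527 -0.0574  0.0965]
[ 0.4661 -0.0652  0.0965]
[ 0.6268 -0.0843  0.0965]
[ 0.4423 -0.0856  0.0965]
[ 0.4879 -0.0872  0.0965]
[ 0.6602 -0.0873  0.0965]
[ 0.2476 -0.117   0.0965]
[ 0.4638 -0.1216  0.0965]
[ 0.2705 -0.1481  0.0965]
[ 0.3391 -0.1542  0.0965]
[ 0.5859 -0.1645  0.0965]
[ 0.3723 -0.1839  0.0965]
[ 0.5005 -0.2016  0.0965]
[ 0.5371 -0.2252  0.0965]
```

View pics/w2.png

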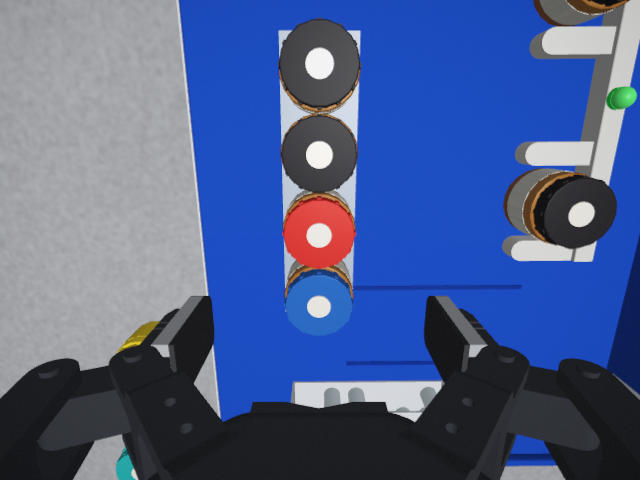

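Wrist view: red septum at (319,235), i.e. (0.466,-0.065), is centred between the pads along x. The blue-cap neighbour is at (318,306) and both black ones are above. Lowering now.

move_arm(deltas=[[[0, 0, -0.04], 0], [[0, 0, -0.08], 0], [[0, 0, -0.12], 0], [[0, 0, -0.14], 0], [[0, 0, -0.155], 0], [[0, 0, -0.155], 0], [[0, 0, -0.155], 0]], fingers=0.085)

```text
clock: 4.3
position: [0.4668, -0.0654, 0.0474]
tcp_rot: [0.722, 0.692, 0.0, 0.001]
wrist_force: [0.4, -0.1, 0.1]
finger_gap: 0.0851
grasp_force: 0.0
```

move_arm(deltas=[[[0, 0, 0], 0], [[0, 0, 0], 0], [[0, 0, 0], 0], [[0, 0, 0], 0], [[0.002, 0, 0], 0], [[0.004, 0, 0], 0], [[0.006, 0, 0], 0], [[0.008, 0, 0], 0], [[0.01, 0, 0], 0]], fingers=0.068)

```text
clock: 5.2
position: [0.4762, -0.0653, 0.0462]
tcp_rot: [0.722, 0.692, -0.0, -0.0]
wrist_force: [-1.3, -0.5, 0.6]
finger_gap: 0.0681
grasp_force: 0.5
```

move_arm(deltas=[[[0.004, 0, 0], 0], [[0.008, 0, 0], 0], [[0.012, -0.0005, 0], 0], [[0.016, -0.0005, 0], 0], [[0.02, -0.001, 0], 0], [[0.024, -0.001, 0], 0], [[0.028, -0.001, 0], 0], [[0.032, -0.0015, 0], 0], [[0.036, -0.0015, 0], 0], [[0.04, -0.0015, 0], 0]])

```text
clock: 6.2
position: [0.5165, -0.0668, 0.0462]
tcp_rot: [0.722, 0.692, -0.0, -0.0]
wrist_force: [-1.4, -0.6, 0.0]
finger_gap: 0.068
grasp_force: 0.4
```

```bash
cat >> h.py <<'E'
def septa(d,z=.0965,lo=(0.44,-.2),hi=(.7,.14)):
    out=[]
    h=cv2.cvtColor(d['color'],cv2.COLOR_RGB2HSV);m=cv2.inRange(h,(0,0,150),(180,70,255))
    cs,_=cv2.findContours(m,cv2.RETR_LIST,cv2.CHAIN_APPROX_NONE)
    for c in cs:
        A=cv2.contourArea(c)
        if len(c)<8 or A<20: continue
        (x,y),(w,l),_=cv2.fitEllipse(c)
        p=plane(d,x,y,z)
        if abs(A/(np.pi*w*l/4)-1)<.15 and w/l>.75 and lo[0]<p[0]<hi[0] and lo[1]<p[1]<hi[1]: out.append((p[:2].round(4).tolist(),round(x),round(y),int(A)))
    return out
E
python3 - <<'E'
from h import *
d=cap('wrist');print(septa(d));d=cap('scene');print(septa(d),blobs(d,(0,150,120),(8,255,255)))
s=bot.read_state();print(s['position'],s['wrist_force'],s['grasp_force'])
E
```

```text
[([0.5098, -0.0667], 299, 374, 2411), ([0.4684, -0.0086], 125, 186, 3836)]
[([0.6528, -0.0592], 261, 292, 24)] [([290.7, 246.0], [285, 238, 11, 16, 100])]
[ 0.51673154 -0.06681849  0.04632265] [ 0.50388637 -0.41634709  1.5588473 ] 0.0
```

move_arm(deltas=[[[0.004, 0, 0], 0], [[0.009, 0, 0], 0], [[0.014, -0.0005, 0], 0], [[0.019, -0.001, 0], 0], [[0.024, -0.001, 0], 0], [[0.029, -0.001, 0], 0], [[0.034, -0.0015, 0], 0], [[0.039, -0.0015, 0], 0], [[0.043, -0.0015, 0], 0], [[0.045, -0.0015, 0], 0]])

```text
clock: 7.3
position: [0.5615, -0.0683, 0.0462]
tcp_rot: [0.722, 0.692, -0.0, -0.0]
wrist_force: [-1.1, 0.7, 0.4]
finger_gap: 0.068
grasp_force: 0.5
```

move_arm(deltas=[[[-0.004, 0, 0], 0], [[-0.006, 0, 0], 0], [[-0.006, 0, 0], 0], [[-0.006, 0, 0.03], 0], [[-0.006, 0, 0.07], 0], [[-0.006, 0, 0.11], 0], [[-0.006, 0, 0.11], 0], [[-0.006, 0, 0.11], 0]], fingers=0.068)

```text
clock: 8.1
position: [0.5558, -0.0684, 0.158]
tcp_rot: [0.722, 0.692, 0.001, 0.001]
wrist_force: [0.0, -0.1, -0.9]
finger_gap: 0.0677
grasp_force: 0.0
```

Run:
```python
from h import *
d=cap('wrist');print(septa(d));
s=bot.read_state();print(s['clock'],s['position'],s['tcp_rot'],s['wrist_force'],s['grasp_force'])
```

```text
[([0.5551, -0.0684], 318, 255, 636), ([0.6524, -0.0574], 482, 230, 678), ([0.4685, -0.0088], 158, 160, 819), ([0.471, 0.0476], 144, 47, 1040)]
8.15 [ 0.55505185 -0.06830423  0.15609643] [7.22089945e-01 6.91799175e-01 7.30383221e-05 8.21030972e-05] [-0.66160265  0.35869616 -0.43972017] 0.0
```

move_arm(deltas=[[[0, 0, 0], 77.6], [[0, 0, 0], 77.6], [[0, 0, 0], 77.6], [[0, 0, 0], 77.6], [[0, 0, 0], 77.6], [[0, 0, 0], 77.6], [[0, 0, 0], 77.6], [[0, 0, 0], 77.6], [[0, 0, 0], 77.6], [[0, 0, 0], 77.6]], fingers=0.07)

```text
clock: 9.15
position: [0.5543, -0.0682, 0.1541]
tcp_rot: [0.128, 0.992, 0.0, -0.002]
wrist_force: [0.7, 0.6, -0.4]
finger_gap: 0.0702
grasp_force: 0.0
```

move_arm(deltas=[[[0, 0, -0.02], 0], [[0, 0, -0.05], 0], [[0, 0, -0.08], 0], [[0, 0, -0.1], 0], [[0, 0, -0.11], 0], [[0, 0, -0.11], 0]])

```text
clock: 9.75
position: [0.5537, -0.068, 0.0438]
tcp_rot: [0.13, 0.991, 0.0, -0.002]
wrist_force: [-0.0, -0.0, 0.0]
finger_gap: 0.0701
grasp_force: 0.0
```

Run:
```python
from h import *
d=cap('wrist');print(septa(d));
s=bot.read_state();print(s['clock'],s['position'],s['tcp_rot'],s['wrist_force'],s['grasp_force'])
```

```text
[([0.5544, -0.0683], 322, 384, 2281)]
9.8 [ 0.5547115  -0.06825199  0.04563806] [ 1.30094336e-01  9.91501292e-01  3.59261660e-05 -8.05863646e-04] [-1.29551578 -0.38765902  0.34713804] 0.0
```

move_arm(deltas=[[[0.0005, 0.002, 0], 0], [[0.001, 0.004, 0], 0], [[0.0016, 0.006, 0], 0], [[0.0021, 0.008, 0], 0], [[0.0032, 0.012, 0], 0], [[0.0043, 0.016, 0], 0], [[0.0056, 0.021, 0], 0], [[0.0069, 0.026, 0], 0], [[0.0082, 0.031, 0], 0], [[0.0096, 0.036, 0], 0]])

```text
clock: 10.8
position: [0.5649, -0.0318, 0.0462]
tcp_rot: [0.129, 0.992, -0.0, -0.0]
wrist_force: [-0.9, -2.4, 0.2]
finger_gap: 0.0699
grasp_force: 0.5
```

move_arm(deltas=[[[0.0013, 0.005, 0], 0], [[0.0027, 0.01, 0], 0], [[0.004, 0.015, 0], 0], [[0.0053, 0.02, 0], 0], [[0.0066, 0.025, 0], 0], [[0.008, 0.03, 0], 0], [[0.0093, 0.035, 0], 0], [[0.0106, 0.04, 0], 0], [[0.0117, 0.044, 0], 0], [[0.0122, 0.046, 0], 0]])

```text
clock: 11.8
position: [0.5771, 0.0141, 0.0463]
tcp_rot: [0.129, 0.992, 0.0, -0.0]
wrist_force: [-0.6, -1.7, 0.5]
finger_gap: 0.07
grasp_force: 0.5
```

Run:
```python
from h import *
d=cap('wrist');print(septa(d));
s=bot.read_state();print(s['clock'],s['position'],s['tcp_rot'],s['wrist_force'],s['grasp_force'])
```

```text
[([0.5746, 0.0065], 295, 376, 2393)]
11.85 [0.57706806 0.01430149 0.04621346] [ 1.29043286e-01  9.91638951e-01  1.43577423e-04 -2.50788608e-05] [ 0.20105637  0.9149361  -0.99213499] 0.0
```

move_arm(deltas=[[[0.001, 0.004, 0], 0], [[0.002, 0.008, 0], 0], [[0.003, 0.012, 0], 0], [[0.004, 0.015, 0], 0], [[0.0047, 0.0175, 0], 0], [[0.005, 0.0185, 0], 0], [[0.005, 0.0185, 0], 0]])

```text
clock: 12.55
position: [0.582, 0.0325, 0.0462]
tcp_rot: [0.129, 0.992, 0.0, -0.0]
wrist_force: [-0.3, -0.2, 0.2]
finger_gap: 0.0695
grasp_force: 0.0
```

move_arm(deltas=[[[-0.001, -0.003, 0], 0], [[-0.0017, -0.0065, 0], 0], [[-0.0017, -0.0065, 0], 0], [[-0.0017, -0.0065, 0.03], 0], [[-0.0017, -0.0065, 0.07], 0], [[-0.0017, -0.0065, 0.11], 0], [[-0.0017, -0.0065, 0.11], 0], [[-0.0017, -0.0065, 0.11], 0]])

```text
clock: 13.35
position: [0.581, 0.0256, 0.158]
tcp_rot: [0.129, 0.992, 0.0, 0.002]
wrist_force: [-0.5, -0.3, -0.2]
finger_gap: 0.07
grasp_force: 0.0
```

Run:
```python
from h import *
d=cap('wrist');print(septa(d));
s=bot.read_state();print(s['clock'],s['position'],s['tcp_rot'],s['wrist_force'],s['grasp_force'])
```

```text
[([0.6526, -0.0564], 229, 384, 403), ([0.5796, 0.0249], 319, 255, 645), ([0.4684, -0.0089], 202, 76, 997), ([0.4708, 0.0475], 307, 50, 1052)]
13.4 [0.5801952  0.02558885 0.15599878] [ 1.29322194e-01  9.91602627e-01  2.60707974e-05 -1.38195251e-05] [ 0.19389102 -0.66061599  0.05773455] 0.0
```

move_arm(deltas=[[[-0.025, 0.0005, 0], 6.5], [[-0.05, 0.001, 0], 12.9], [[-0.05, 0.001, 0], 12.9], [[-0.05, 0.001, 0], 12.9], [[-0.05, 0.001, -0.03], 12.9], [[-0.05, 0.001, -0.06], 12.9], [[-0.05, 0.001, -0.09], 12.9], [[-0.05, 0.001, -0.105], 12.9], [[-0.05, 0.001, -0.105], 12.9], [[-0.05, 0.001, -0.105], 12.9]], fingers=0.02)

```text
clock: 14.4
position: [0.5309, 0.0267, 0.0519]
tcp_rot: [0.017, 1.0, -0.0, 0.0]
wrist_force: [0.5, 0.4, 0.9]
finger_gap: 0.0201
grasp_force: 0.0
```

move_arm(deltas=[[[0.003, 0, 0], 0], [[0.006, 0, 0], 0], [[0.009, 0, 0], 0], [[0.012, 0, 0], 0], [[0.015, -0.0005, 0], 0], [[0.018, -0.0005, 0], 0], [[0.022, -0.0005, 0], 0], [[0.026, -0.001, 0], 0], [[0.03, -0.001, 0], 0]])

```text
clock: 15.3
position: [0.5606, 0.0256, 0.0513]
tcp_rot: [0.017, 1.0, -0.0, -0.0]
wrist_force: [-0.7, 0.2, 1.5]
finger_gap: 0.0204
grasp_force: 0.6
```

Run:
```python
from h import *
d=cap('wrist','w3.png');print(septa(d));
d=cap('top');print(septa(d),blobs(d,(0,150,120),(8,255,255)))
d=cap('scene');print(septa(d),blobs(d,(0,150,120),(8,255,255)))
s=bot.read_state();print(s['clock'],s['position'],s['tcp_rot'],s['wrist_force'],s['grasp_force'])
```

```text
[([0.4706, 0.0476], 399, 49, 4639), ([0.4681, -0.0089], 169, 47, 4647)]
[([0.4635, -0.1211], 369, 258, 39), ([0.4686, -0.008], 319, 257, 37), ([0.4709, 0.0486], 294, 256, 39)] []
[([0.6528, -0.0592], 261, 292, 24), ([0.5985, 0.0218], 303, 286, 31), ([0.4643, -0.1236], 274, 222, 23)] [([303.5, 286.8], [293, 277, 22, 20, 268])]
15.45 [0.56059283 0.02565801 0.05112368] [ 1.70658711e-02  9.99854365e-01 -1.05216296e-05  6.61557528e-05] [-0.14150985 -0.92229019 -0.88254259] 0.0
```

View pics/w3.png

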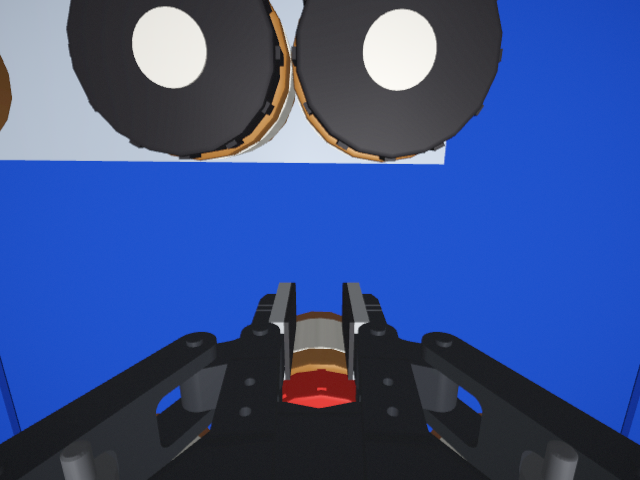

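Wrist view: red jar nests between the pads at (320,380), and the row jars at top are untouched. Pushing home.

move_arm(deltas=[[[0.004, 0, 0], 0], [[0.009, -0.0003, 0], 0], [[0.014, -0.0005, 0], 0], [[0.019, -0.0006, 0], 0], [[0.024, -0.0008, 0], 0], [[0.029, -0.001, 0], 0], [[0.034, -0.0011, 0], 0], [[0.039, -0.0013, 0], 0], [[0.044, -0.0015, 0], 0], [[0.049, -0.0016, 0], 0]])

```text
clock: 16.45
position: [0.6097, 0.0241, 0.0512]
tcp_rot: [0.017, 1.0, -0.0, -0.0]
wrist_force: [-0.3, -0.0, 0.3]
finger_gap: 0.0197
grasp_force: 0.3
```

move_arm(deltas=[[[0.002, 0, 0], 0], [[0.004, -0.0001, 0], 0], [[0.005, -0.0002, 0], 0], [[0.006, -0.0002, 0], 0], [[0.006, -0.0002, 0], 0]])

```text
clock: 16.95
position: [0.6154, 0.0239, 0.0513]
tcp_rot: [0.017, 1.0, -0.0, 0.0]
wrist_force: [-0.1, -0.1, 0.3]
finger_gap: 0.02
grasp_force: 0.0
```

Run:
```python
from h import *
for i in range(2):
  d=cap('scene');print(septa(d),blobs(d,(0,150,120),(8,255,255)))
  s=bot.read_state();print(s['clock'],s['position'],s['wrist_force'],s['grasp_force'])
```

```text
[([0.6526, 0.0201], 292, 305, 32), ([0.6528, -0.0592], 261, 292, 24)] [([292.4, 305.8], [282, 295, 22, 21, 291])]
17.0 [0.61536093 0.02390233 0.05137074] [ 0.53603913 -0.44071334 -0.00234088] 0.030316758784465492
[([0.6524, 0.02], 292, 305, 33), ([0.6528, -0.0592], 261, 292, 24)] [([292.4, 305.8], [282, 295, 22, 21, 291])]
17.05 [0.61534255 0.02386187 0.05138631] [ 0.51294624  0.25247065 -0.23634838] 0.01819165045162663
```

move_arm(deltas=[[[0.001, 0, 0], 0], [[0.002, 0, 0], 0], [[0.003, 0, 0], 0], [[0.003, 0, 0], 0]])

```text
clock: 17.45
position: [0.6184, 0.0239, 0.0513]
tcp_rot: [0.017, 1.0, -0.0, 0.0]
wrist_force: [-1.1, 1.0, 0.8]
finger_gap: 0.02
grasp_force: 0.2
```

Run:
```python
from h import *
d=cap('scene');print(septa(d))
s=bot.read_state();print(s['clock'],s['position'],s['wrist_force'],s['grasp_force'])
```

```text
[([0.6557, 0.0204], 292, 306, 35), ([0.6528, -0.0592], 261, 292, 24)]
17.5 [0.61843887 0.0238785  0.05134185] [ 0.3055982  -0.25069867 -0.03297311] 0.11259052203968167
```

move_arm(deltas=[[[-0.01, 0, 0], 0], [[-0.025, 0, 0], 0], [[-0.035, 0, 0.02], 0], [[-0.035, 0, 0.07], 0], [[-0.035, 0, 0.12], 0], [[-0.035, 0, 0.17], 0], [[-0.035, 0, 0.22], 0], [[-0.035, 0, 0.26], 0], [[-0.035, -0.04, 0.26], 0], [[-0.035, -0.09, 0.26], 0]])

```text
clock: 18.5
position: [0.5834, -0.0653, 0.314]
tcp_rot: [0.015, 1.0, -0.0, 0.002]
wrist_force: [1.0, -0.1, -0.3]
finger_gap: 0.0201
grasp_force: 0.0
```

move_arm(deltas=[[[0, -0.05, 0], 0], [[0, -0.1, 0], 0], [[0, -0.11, 0], 0], [[0, -0.11, 0], 0], [[0, -0.11, 0], 0]], fingers=0.07)

```text
clock: 19.0
position: [0.5831, -0.1752, 0.3114]
tcp_rot: [0.017, 1.0, 0.0, 0.0]
wrist_force: [-0.2, -0.4, 0.5]
finger_gap: 0.07
grasp_force: 0.0
```

Run:
```python
from h import *
s=bot.read_state();print(s['clock'],s['position'],s['tcp_rot'])
a=cap('wrist','w4.png');print(septa(a))
b=cap('scene');t=cap('top');print(np.round(a['cam_to_world'],3).tolist())
print('scene',septa(b));print('top',septa(t),blobs(t,(0,150,120),(8,255,255)))
g=np.concatenate([a['color'][160:480,160:560],np.concatenate([cv2.resize(b['color'][200:280,160:260],(400,320),interpolation=2)])],1)
cv2.imwrite('pics/c4.png',g[:,:,::-1])
```

```text
19.0 [ 0.58312156 -0.17515895  0.31139918] [1.68252879e-02 9.99858388e-01 3.28596766e-04 7.00335264e-05]
[([0.6578, 0.1027], 583, 268, 196), ([0.655, 0.0218], 507, 268, 191), ([0.6525, -0.0573], 432, 268, 206), ([0.471, 0.0474], 557, 80, 302), ([0.4686, -0.009], 496, 80, 308), ([0.4637, -0.1216], 373, 78, 310)]
[[0.033, 0.961, 0.275, 0.513], [0.999, -0.032, -0.009, -0.174], [0.0, 0.275, -0.961, 0.454], [0.0, 0.0, 0.0, 1.0]]
scene [([0.6582, 0.1013], 324, 321, 30), ([0.6557, 0.0204], 292, 306, 35), ([0.6531, -0.0591], 261, 292, 25), ([0.4644, -0.1234], 274, 222, 25)]
top [([0.4686, -0.008], 319, 257, 37), ([0.4709, 0.0486], 294, 256, 39), ([0.6525, -0.0568], 338, 176, 38), ([0.6549, 0.0226], 304, 176, 34), ([0.6579, 0.1033], 268, 175, 37)] [([303.7, 176.6], [293, 166, 22, 23, 320])]
```

View pics/c4.png

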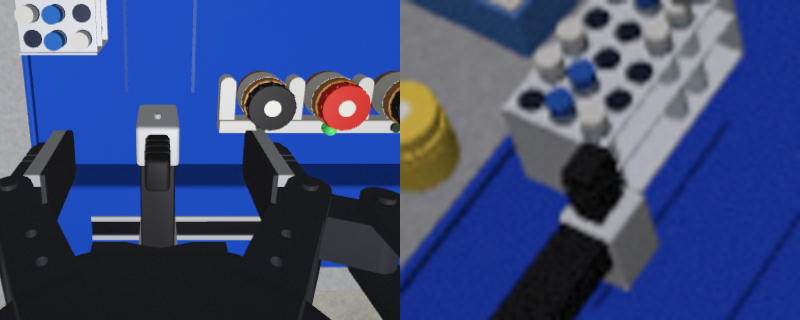

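Crop shows the red jar in the middle bay beside the lamp, and the grip at crop (158,163) centred between the pads. The jar measures within about 1 mm of the bay centre.

move_arm(deltas=[[[0.03, 0, 0], 0], [[0.0655, 0, 0], 0], [[0.0655, 0, 0], 0], [[0.0655, 0, -0.03], 0], [[0.0655, 0, -0.06], 0], [[0.0655, 0, -0.09], 0], [[0.0655, 0, -0.11], 0], [[0.0655, 0, -0.118], 0], [[0.0655, 0, -0.118], 0]])

```text
clock: 20.05
position: [0.6481, -0.1751, 0.1926]
tcp_rot: [0.016, 1.0, 0.0, -0.001]
wrist_force: [-0.3, -0.7, -0.5]
finger_gap: 0.0702
grasp_force: 0.0
```

move_arm(deltas=[[[0, 0, 0], 0], [[0, 0, 0], 0], [[0, 0, 0], 0], [[0, 0, 0], 0], [[0, 0, 0], 0], [[0, 0, 0], 0]], fingers=0.012, grip_force=20)

```text
clock: 20.65
position: [0.6492, -0.1765, 0.1948]
tcp_rot: [0.017, 1.0, -0.001, 0.001]
wrist_force: [-0.5, -2.3, 5.2]
finger_gap: 0.0173
grasp_force: 23.9
```

move_arm(deltas=[[[0.0005, 0.012, 0], 0], [[0.0012, 0.035, 0], 0], [[0.002, 0.06, 0], 0], [[0.003, 0.085, 0], 0], [[0.0038, 0.11, 0], 0], [[0.0047, 0.135, 0], 0], [[0.0055, 0.16, 0], 0], [[0.0062, 0.18, 0], 0], [[0.0066, 0.192, 0], 0], [[0.0068, 0.1975, 0], 0]])

```text
clock: 21.65
position: [0.6558, 0.0222, 0.1948]
tcp_rot: [0.017, 1.0, -0.0, 0.001]
wrist_force: [-1.4, -2.8, 5.4]
finger_gap: 0.0176
grasp_force: 24.1
```

move_arm(deltas=[[[0, 0, 0], 0], [[0, 0, 0], 0], [[0, 0, 0], 0]])

```text
clock: 21.95
position: [0.6558, 0.0223, 0.1948]
tcp_rot: [0.017, 1.0, 0.001, 0.001]
wrist_force: [-0.6, 2.2, 5.9]
finger_gap: 0.0179
grasp_force: 24.0
```

Run:
```python
from h import *
a=cap('scene');b=cap('top');w=cap('wrist')
s=bot.read_state();print(s['clock'],s['position'],s['wrist_force'],s['finger_gap'])
print(septa(a),septa(w))
```

```text
22.1 [0.65581017 0.02228543 0.19478163] [-0.45047993  2.40352917  5.80651175] 0.017570326265376413
[([0.6528, -0.0592], 261, 292, 24)] [([0.6575, 0.1026], 435, 239, 502), ([0.6523, -0.0576], 206, 239, 497)]
```

move_arm(deltas=[[[0, 0, 0], 0], [[0, 0, 0], 0], [[0, 0, 0], 0], [[0, 0, 0], 0], [[0, 0, 0.04], 0], [[0, 0, 0.08], 0], [[0, 0, 0.11], 0], [[-0.04, 0, 0.11], 0], [[-0.09, 0, 0.11], 0], [[-0.09, 0, 0.11], 0]], fingers=0.06)

```text
clock: 23.1
position: [0.5606, 0.0216, 0.3026]
tcp_rot: [0.017, 1.0, 0.0, -0.002]
wrist_force: [0.5, 0.1, 0.7]
finger_gap: 0.0597
grasp_force: 0.0
```

Run:
```python
from h import *
s=bot.read_state();print(s['clock'],s['position'],s['tcp_rot'])
w=cap('wrist');b=cap('scene');t=cap('top')
print('w',septa(w),'s',septa(b),'t',septa(t))
g=np.concatenate([w['color'][160:460,150:550],cv2.resize(b['color'][255:330,240:340],(400,300),interpolation=2)],1)
cv2.imwrite('pics/c5.png',g[:,:,::-1])
p=w['cam_to_world'];print(np.round(p,3).tolist())
R=np.array(p)[:3,:3]
def proj(d,P):
    T=np.linalg.inv(np.array(d['cam_to_world']));q=T[:3,:3]@P+T[:3,3];return (q[:2]/q[2]*np.array([d['fx'],d['fy']])+[d['cx'],d['cy']]).round(1)
for z in(.231,.186,.112,.096): print(z,'wrist',proj(w,np.array([.655,.0222,z])),'scene',proj(b,np.array([.6555,.0222,z])))
for d in(b,t): print(blobs(d,(50,120,80),(75,255,255),10),blobs(d,(0,150,120),(8,255,255)))
```

```text
23.1 [0.560562   0.02158329 0.30264441] [ 1.69466183e-02  9.99854669e-01  1.45100876e-05 -1.85819364e-03]Traceback (most recent call last):
  File "<stdin>", line 4, in <module>
  File "h.py", line 30, in septa
    if abs(A/(np.pi*w*l/4)-1)<.15 and w/l>.75 and lo[0]<p[0]<hi[0] and lo[1]<p[1]<hi[1]: out.append((p[:2].round(4).tolist(),round(x),round(y),int(A)))
           ~^^~~~~~~~~~~~~
ZeroDivisionError: float division by zero
```

```bash
sed -i 's/A<20: continue/A<20 or min(cv2.fitEllipse(c)[1])<1: continue/' h.py
python3 - <<'E'
from h import *
w=cap('wrist');b=cap('scene');t=cap('top')
print('w',septa(w),'s',septa(b),'t',septa(t))
g=np.concatenate([w['color'][160:460,150:550],cv2.resize(b['color'][255:330,240:340],(400,300),interpolation=2)],1)
cv2.imwrite('pics/c5.png',g[:,:,::-1])
def proj(d,P):
    T=np.linalg.inv(np.array(d['cam_to_world']));q=T[:3,:3]@P+T[:3,3];return (q[:2]/q[2]*np.array([d['fx'],d['fy']])+[d['cx'],d['cy']]).round(1)
for z in(.231,.186,.112,.096): print(z,'wrist',proj(w,np.array([.655,.0222,z])),'scene',proj(b,np.array([.6555,.0222,z])))
for d in(b,t): print(blobs(d,(50,120,80),(75,255,255),10),blobs(d,(0,150,120),(8,255,255)))
E
```

```text
w [([0.4711, 0.0474], 345, 107, 311), ([0.4685, -0.0089], 283, 106, 312), ([0.4637, -0.1217], 160, 105, 306)] s [([0.6584, 0.1015], 324, 321, 31), ([0.6532, -0.0591], 261, 292, 27), ([0.4692, -0.0102], 314, 239, 20), ([0.4646, -0.1236], 274, 222, 24)] t [([0.4635, -0.1211], 369, 258, 39)]
0.231 wrist [325.5 372.2] scene [289.5 276.7]
0.186 wrist [324.5 337.4] scene [290.5 287.2]
0.112 wrist [323.4 298.1] scene [292. 303.]
0.096 wrist [323.2 291.5] scene [292.3 306.2]
[([406.6, 296.4], [402, 292, 10, 10, 74]), ([285.1, 325.5], [283, 323, 6, 6, 31])] [([295.4, 310.2], [286, 301, 17, 16, 142])]
[([207.2, 246.4], [202, 242, 11, 10, 88])] []
```

View pics/c5.png

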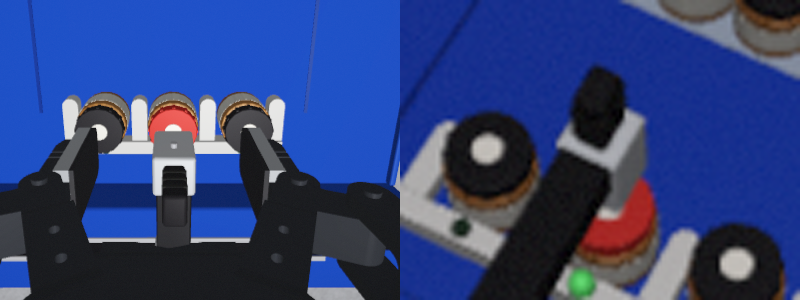

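Crop: arm head at (174,160) is directly over the red cap (173,118); the expected column matches within 1 px. Next is the key.

move_arm(deltas=[[[-0.03, 0.04, 0], 0], [[-0.06, 0.09, 0], 0], [[-0.063, 0.14, -0.03], 0], [[-0.063, 0.18, -0.06], 0], [[-0.063, 0.215, -0.09], 0], [[-0.063, 0.227, -0.12], 0], [[-0.063, 0.227, -0.16], 0], [[-0.063, 0.227, -0.19], 0], [[-0.063, 0.227, -0.2], 0], [[-0.063, 0.227, -0.2], 0]], fingers=0)

```text
clock: 24.4
position: [0.5023, 0.2482, 0.1015]
tcp_rot: [0.017, 1.0, -0.001, -0.002]
wrist_force: [-0.4, -0.3, 1.0]
finger_gap: 0.0002
grasp_force: 0.0
```

Run:
```python
from h import *
s=bot.read_state();print(s['clock'],s['position'],s['wrist_force'],s['finger_gap'])
w=cap('wrist');t=cap('top');b=cap('scene')
for d in(w,t,b): print(blobs(d,(50,120,60),(75,255,255),10))
gs=blobs(w,(50,120,60),(75,255,255),10)
if gs: print([plane(w,*g[0],.0587).round(4) for g in gs])
print('t',septa(t))
```

```text
24.4 [0.50234222 0.24819418 0.10152239] [-0.35453342 -0.34691892  0.99093674] 0.0002221708263594797
[([323.5, 264.7], [301, 244, 46, 43, 1461])]
[([209.6, 248.9], [208, 247, 5, 5, 14])]
[([406.4, 296.6], [402, 292, 10, 10, 78]), ([285.1, 325.5], [283, 323, 6, 6, 31])]
[array([0.5002, 0.25  , 0.0587])]
t [([0.4635, -0.1211], 369, 258, 39), ([0.4686, -0.0076], 319, 257, 39), ([0.471, 0.0483], 294, 256, 40), ([0.6525, -0.0568], 338, 176, 38), ([0.6579, 0.1034], 268, 175, 38)]
```

move_arm(deltas=[[[-0.001, 0.0015, -0.015], 0], [[-0.001, 0.0015, -0.03], 0], [[-0.001, 0.0015, -0.037], 0], [[-0.001, 0.0015, -0.039], 0], [[-0.001, 0.0015, -0.041], 0], [[-0.001, 0.0015, -0.043], 0], [[-0.001, 0.0015, -0.044], 0], [[-0.001, 0.0015, -0.045], 0]])

```text
clock: 25.35
position: [0.5018, 0.2499, 0.0589]
tcp_rot: [0.017, 1.0, 0.0, 0.0]
wrist_force: [-2.2, -1.8, 3.5]
finger_gap: -0.0
grasp_force: 1.6
```

move_arm(deltas=[[[0, 0, -0.001], 0], [[0, 0, -0.002], 0], [[0, 0, -0.002], 0]])

```text
clock: 25.65
position: [0.5018, 0.25, 0.0566]
tcp_rot: [0.017, 1.0, 0.0, 0.0]
wrist_force: [-0.5, -0.5, 4.8]
finger_gap: -0.0001
grasp_force: 2.2
```

move_arm(deltas=[[[0, 0, -0.001], 0], [[0, 0, -0.0015], 0], [[0, 0, -0.002], 0], [[0, 0, -0.002], 0]])

```text
clock: 26.05
position: [0.5018, 0.25, 0.0559]
tcp_rot: [0.017, 1.0, 0.0, 0.001]
wrist_force: [-4.8, -1.8, 11.3]
finger_gap: 0.0002
grasp_force: 5.5
```

The key is bottomed (11 N, motion stalled). Releasing.

move_arm(deltas=[[[0, 0, 0], 0], [[0, 0, 0.02], 0], [[0, 0, 0.06], 0], [[0, 0, 0.1], 0], [[0, 0, 0.14], 0], [[-0.04, 0.03, 0.15], 0], [[-0.08, 0.06, 0.15], 0], [[-0.1, 0.1, 0.15], 0], [[-0.1, 0.1, 0.15], 0], [[-0.1, 0.1, 0.15], 0]])

```text
clock: 27.05
position: [0.4011, 0.3505, 0.2035]
tcp_rot: [0.016, 1.0, -0.0, -0.0]
wrist_force: [-0.6, -1.0, -0.0]
finger_gap: -0.0006
grasp_force: 0.0
```

Run:
```python
from h import *
s=bot.read_state();print(s['clock'],s['position'],s['wrist_force'])
t=cap('top');b=cap('scene')
print('t',septa(t),'s',septa(b))
for d in(t,b): print(blobs(d,(50,120,60),(75,255,255),10),blobs(d,(0,150,120),(8,255,255)))
g=[x for x in zip(blobs(t,(50,120,60),(75,255,255),30),blobs(b,(50,120,60),(75,255,255),40))]
cv2.imwrite('pics/c6.png',np.concatenate([cv2.resize(t['color'][130:280,190:350],(400,375)),cv2.resize(b['color'][210:360,230:390],(400,375))],1)[:,:,::-1])
```

```text
27.05 [0.40111473 0.35050934 0.20354149] [-0.58180585 -0.98021979 -0.01273736]
t [([0.4637, -0.1211], 369, 258, 40), ([0.4688, -0.0076], 319, 257, 40), ([0.471, 0.0485], 294, 256, 41), ([0.6526, -0.0566], 338, 176, 38), ([0.6578, 0.1033], 268, 175, 39)] s [([0.6582, 0.1013], 324, 321, 30), ([0.6529, -0.0591], 261, 292, 26), ([0.4646, -0.1236], 274, 222, 24)]
[([207.2, 246.4], [202, 242, 11, 10, 88])] [([304.1, 181.4], [293, 170, 22, 19, 169])]
[([406.4, 296.7], [402, 292, 10, 10, 81]), ([285.1, 325.5], [283, 323, 6, 6, 31])] [([295.4, 310.2], [286, 301, 17, 16, 142])]
```

View pics/c6.png

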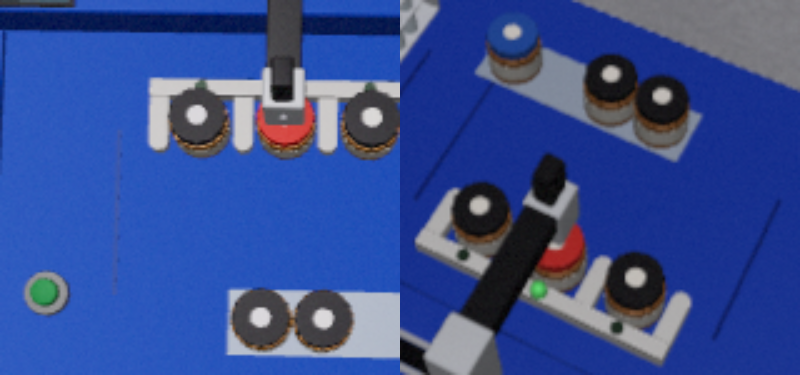

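The red jar stands in the middle bay under the arm head (crop 283,110). The other jars are unmoved, the key is up (43,292) and the robot is clear.

```bash
python3 -c "
from bench import order
print(order.finish_job())"
```

```text
the job is handed in; nothing more can be done
None
```

The job is handed in at about 27 s with no verdict returned: the red jar measured within about 1 mm of the bay centre, the needle was set over its cap to about 1 mm, the start key was pressed to its stop and released, and the other five jars had not measurably moved.

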